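# Store a sample under the bell cover from a keeper hook

### The job

Stand the short sample jar upright in the middle of the round tray. Press open the sprung keeper of the hook that carries the wide bell cover, lift that cover off, and lower it rim-down over the jar so that it sits flat in the tray's recess. Leave the small cover on its shut hook and all other things where they are.

Things in the scene. Friction and masses are not known exactly. Their poses are not given: they have to be found in the camera images.
- jar_short: The sample jar to be stored: round plastic jar with a screw lid, the short one of three jars: 57 mm tall, lid 48 mm in diameter (top 14 mm), body 45 mm. Origin under its centre, z up. Weighs about 60 g.
- tray: Fixed round aluminium tray, 120 mm outside diameter, 14 mm high; its recess has an inner diameter of 112 mm and its floor is 6 mm above the worktop. Origin under its centre on the worktop.
- cover_wide: Loose steel bell hanging on stand_wide, open side down: 100 mm across, 68 high, wall 4. On top a neck 12 mm thick, 26 long; a collar 30 across, 5 thick; a black upright handle 18 mm thick, 53 long, its top 152 above the origin. Origin: centre of the rim's plane, z to the handle; 41 mm over the worktop while hanging. 0.2 kg; 64 mm deep inside: this one fits over the jar.
- cover_small: Loose steel bell hanging on stand_small, open side down: 66 mm across, 48 high, wall 4. On top a neck 12 mm thick, 26 long; a collar 30 across, 5 thick; a black upright handle 18 mm thick, 53 long, its top 132 above the origin. Origin: centre of the rim's plane, z to the handle; 61 mm over the worktop while hanging. Too low for the jar: it stays where it hangs.
- stand_wide: Fixed hook stand carrying cover_wide. Base plate 135 x 92 x 12 mm; column at x=+73, top at z=137, with a flat steel fork hook pointing to -x (the way out). Origin on the worktop under the hanging cover's axis, z up. Two prongs 8 mm thick, tops at z=135, 16 mm gap (y -8 to 8), tips at x=-23 with upturned lips 5 mm high on the last 6 mm. The shut keeper bar crosses the mouth at x -31 to -25.
- stand_small: Second stand, identical to stand_wide in all sizes; it carries cover_small. On both, a shaft 8 mm thick runs from the keeper's pivot straight back (+x) to a grey spring housing beside the column's top: x 55 to 77, y 17 to 43, top at z=143 mm.
- keeper_wide (a joint): Sprung keeper of stand_wide, a rocker on a pin along the stand's x at x=-28, y=28, z=133 mm. 0 = shut: bar level across the mouth, thumb pad on the +y side, up at 55 degrees. Opens positive to 1.4 rad: bar upright beside the mouth (tip at z=171), pad arm 25 degrees below level. Over-centre spring: 5 N down on the pad at first, then less; past 0.7 rad it snaps open and stays; before that it springs shut.
- keeper_small (a joint): Sprung keeper of stand_small, a rocker on a pin along the stand's x at x=-28, y=28, z=133 mm. 0 = shut: bar level across the mouth, thumb pad on the +y side, up at 55 degrees. Opens positive to 1.4 rad: bar upright beside the mouth (tip at z=171), pad arm 25 degrees below level. Over-centre spring: 5 N down on the pad at first, then less; past 0.7 rad it snaps open and stays; before that it springs shut.
- keeper_wide_pad (a point): Tip of the thumb pad of stand_wide's keeper, 34 mm from the pivot; pad 26 mm wide along the stand's x. Shut, it lies at x=-28, y=47.5, z=161 mm of the stand. Press straight down with shut fingers over y=52 of the stand until about z=137 (a little more if it has not snapped over), then go away.
- keeper_small_pad (a point): Tip of the thumb pad of stand_small's keeper, 34 mm from the pivot; pad 26 mm wide along the stand's x. Shut, it lies at x=-28, y=47.5, z=161 mm of the stand. Press straight down with shut fingers over y=52 of the stand until about z=137 (a little more if it has not snapped over), then go away.
- stand_wide_rest (a point): Point on stand_wide's hang axis level with the prong tops (135 mm over the worktop), where the collar's underside rests. To take the cover off with the keeper open: lift it 5 to 17 mm (best 11: less and the collar catches on the lips, more and the bell meets the prongs from below), draw it 95 mm along the stand's -x, and only then raise it.
- cover_wide_grip (a point): Point on the axis of cover_wide's handle, 133 mm above its rim, a good height to grip it.
- jar_tall_1: Bystander: sample jar, 48 mm in diameter, 72 mm tall (the tall kind), origin under its centre. Leave it alone.
- jar_tall_2: Bystander: sample jar, 48 mm in diameter, 72 mm tall (the tall kind), origin under its centre. Leave it alone.
- beaker_glass: Bystander: glass beaker, 53 mm in diameter, 71 mm tall, origin under its centre. Leave it alone.
- tape: Bystander: flat roll of tape, 72 mm in diameter, 19 mm high, origin under its centre. Leave it alone.
- pocket_calculator: Bystander: calculator lying flat, 125 x 72 x 16 mm, origin under its centre. Leave it alone.
Not all that is in view belongs to the job. What is shaped like the jar_short but brown or purple is not meant.

How it is judged:
On the way:
1. the keeper of the wide cover's hook is open while the cover still hangs on it (value of joint keeper_wide above 1 rad and distance between cover_wide and stand_wide_rest below 0.112 m and horizontal distance between cover_wide and stand_wide_rest below 0.02 m), for 0.2 s.
At the end, for the whole second after the job is handed in: Short jar upright in the tray, within 30 mm of its centre; wide cover over it, rim-down flat on the tray floor (within 4 mm, tilt under 0.06 rad, centre within 10 mm), both at rest. Small cover within 30 mm of its start on its hook, that keeper shut (under 0.2 rad) (horizontal distance between jar_short and tray below 0.03 m and z of each of jar_short, cover_wide in the frame of tray below 0.01 m and angle between jar_short's own z axis and vertical below 0.1 rad and horizontal distance between cover_wide and tray below 0.01 m and z of cover_wide in the frame of tray above 0.002 m and angle between cover_wide's own z axis and vertical below 0.06 rad and linear speed of each of cover_wide, jar_short below 0.02 m/s and value of joint keeper_small below 0.2 rad and distance of cover_small from where it was at the start of the episode below 0.03 m); the robot touches nothing.
It fails at once if the keeper of the other hook is opened (value of joint keeper_small above 0.35 rad).
It fails at once if the small cover is displaced from its hook (distance of cover_small from where it was at the start of the episode above 0.03 m).
It fails at once if a bystander (a tall jar, the beaker, the tape or the calculator) is moved by more than 30 mm (distance of any of jar_tall_1, jar_tall_2, beaker_glass, tape, pocket_calculator from where it was at the start of the episode above 0.03 m).
It also fails if it takes over 72 s, if anything falls off the work surface, if the arm or the gripper's body presses on something with over 40 N, if the wrist force passes 120 N, or if a joint passes its speed limit or range.

### The arm

A 6-joint arm with a two-finger parallel gripper is mounted at the origin on a cart in front of the work surface, level with it; the furniture and walls round the work are solid. World frame = base frame: x ahead of the robot, y to its left, z up, the work surface at z = 0. Lengths are in m, angles in rad, forces in N, time in s.
With the tool pointing down it reaches from about 0.35 to 0.775 m from the base axis. Payload 5.5 kg.
Tool frame: the origin (TCP) lies at the very end of the fingers, on their centre line; the grasp point (between the pads) lies 19 mm behind it (env.grip_depth is the distance from the TCP to the grasp point, in m); z points along the fingers, y is the direction in which the jaws open and shut (so a half turn about z gives the same grasp; the last joint's range is limited). The gripper opens to 85 mm and grips with 20 to 120 N. Pads are 22 mm wide; open, the fingers measure 114 mm over their backs; the gripper's body (76 mm by 85 mm) begins 54 mm behind the grasp point. The pads swing forward as they close: fully open they stand 13 mm farther back than shut.
Start: joints at [1.134, 0.313, 0.046, 1.304, 0, 1.431], TCP at [0.168, 0.55, 0.231] pointing down, gripper open.
Joint ranges: [-2.76, 2.76], [-0.86, 1.69], [-1.03, 1.26], [-2.2, 2.34], [-1.47, 1.5], [-3.14, 3.14]. Speed limits (rad/s): [2.57, 2.57, 3.14, 3.14, 3.14, 3.14].

### API

Orientations are given as a unit quaternion [w, x, y, z].
In Python, from workcell import env gives the robot as it stands.
- The arm moves only by the tool step_arm, never from a script. Its argument "series" is a list of rows, each a list of 3 entries, a list of its own where there are three numbers: the shift along the world's x, y, z in cm, then the turn about the world's z in rad, then the closure in counts, from 0 (fully open) to 255 (shut). A call has 1 to 5 rows; each row is the pose to reach, as a shift and turn from the pose measured when the call began; what a row does not reach only later rows make up. A row lasts 1/8 s, in which the tool goes at most 62.5 mm and 10.7 degrees, less where a joint would pass 70% of its speed; a pose out of reach is approached as far as the arm can. A call with a gripper value outside its range is refused whole. The fingers move at their own pace and stop on an object; "newtons" is the grip in N (left out, the last holds). Time passes only in rows, so rows that repeat a pose let the fingers close. It gives the time, the measured TCP pose, the force and the opening at its end, in the units of the state.
- env.get_state(): the state, without advancing time (a new reading comes with each control period).
- env.read_camera(name): name is "side" or "top"; returns a dict with "frame" (480x640x3 uint8, red, green, blue), "vertical_fov" (degrees; the focal length in pixels is half the picture's height over the tangent of half this angle, whatever the lens; pixels are square), "cx", "cy" (the principal point, pixels), "camera_from_world" (4x4, takes a point from world to camera coordinates). Camera axes: x right, y down, z forward; pixel columns grow to the right and rows downward; lengths in m; the calibration is good to about 2 mm. A picture is of the moment at which its call begins. There is no depth.
- env.hand_in(): hands the job in, once; it reports no verdict.
The state is a dict: "clock": time; "joint_pos": joint angles; "qvel": joint speeds; "tau": joint torques, N m; "tcp_pos": TCP position; "orientation": TCP orientation; "wrist_force": force on the tool from outside, world axes, zero at the start; "ft_torque": the same for the moment, N m; "finger_gap": finger opening in m.
Only numpy, scipy, OpenCV 4.12 (cv2) and the standard library are available. Lean on these libraries where they do the work, as an engineer would, in place of code of your own. Each camera call takes 0.05 s, during which the arm holds its last target.

## Working session

There is one attempt and no reset: what is moved stays moved. The work goes in short steps, Python scripts to look and compute and a tool call to move; the robot and the scene stay as the last step left them, time stands still between calls to the robot, and variables do not carry over. Pictures are saved under pics/ and viewed, and the job is handed in when it is done.

Besides the shell and the picture viewer there is one more tool, called after "Request:" in YAML: its name, and indented under it one key for each argument. step_arm: Moves the arm, as the interface text tells. Its arguments: {"type":"object","properties":{"series":{"type":"array"},"newtons":{"type":"number"}},"required":["series"]}

```bash
mkdir -p pics; ls
python3 - <<'E'
from workcell import env
import cv2,numpy as np
for n in("side","top"):
    c=env.read_camera(n); cv2.imwrite(f"pics/{n}0.png",c["frame"][:,:,::-1])
    np.savez(f"pics/{n}0.npz",**{k:np.array(v) for k,v in c.items()})
    print(n,c["vertical_fov"],c["cx"],c["cy"],np.round(c["camera_from_world"],3).tolist(),[k for k in c])
print(env.get_state())
E
```

```text
pics
side 45.12355160873838 318.4602507109538 237.02198511763567 [[1.0, -0.019, -0.02, -0.506], [-0.027, -0.649, -0.76, 0.048], [0.002, 0.76, -0.649, 1.666], [0.0, 0.0, 0.0, 1.0]] ['frame', 'vertical_fov', 'cx', 'cy', 'camera_from_world']
top 44.62335965437896 319.23466833256475 239.5159759078999 [[0.288, -0.958, 0.006, -0.227], [-0.911, -0.276, -0.307, 0.445], [0.295, 0.083, -0.952, 1.847], [0.0, 0.0, 0.0, 1.0]] ['frame', 'vertical_fov', 'cx', 'cy', 'camera_from_world']
{'clock': 0.1, 'joint_pos': array([1.13441524e+00, 3.13950582e-01, 4.50621253e-02, 1.30359369e+00,
       1.00430986e-05, 1.43116576e+00]), 'qvel': array([ 0.00068908, -0.00172744,  0.00167118,  0.00162121,  0.00093574,
       -0.00015081]), 'tau': array([ 2.94290170e-03, -4.81727314e+01,  2.99242920e+01,  1.28238936e-02,
       -3.89845195e-05, -3.32639239e-06]), 'tcp_pos': array([0.16796205, 0.54943337, 0.2304712 ]), 'orientation': array([-2.44236130e-04,  1.47831392e-01,  9.89012219e-01, -8.06768162e-04]), 'wrist_force': array([0.18825905, 0.00489668, 0.05493449]), 'ft_torque': array([ 0.0162292 , -0.04298909,  0.06040574]), 'finger_gap': 0.08537496450188936}
```

View pics/side0.png

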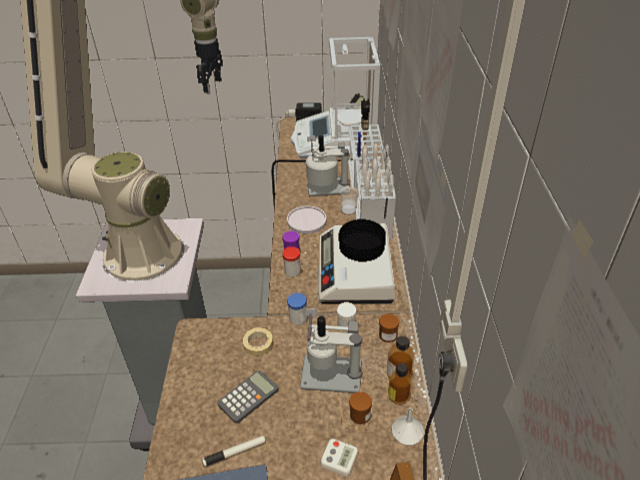

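View pics/top0.png

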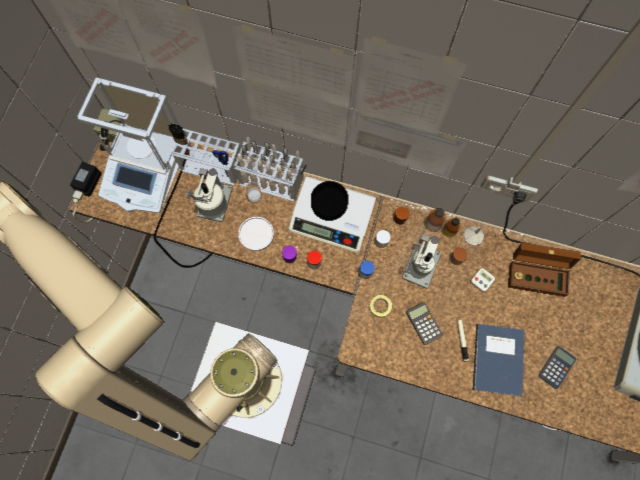

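```bash
cat > h.py <<'E'
import numpy as np,cv2
def load(n):
    return dict(np.load(n,allow_pickle=True))
def K(c):
    f=240/np.tan(np.radians(float(c["vertical_fov"]))/2); return f
def proj(c,P):
    T=c["camera_from_world"]; p=T[:3,:3]@np.asarray(P,float)+T[:3,3]; f=K(c)
    return np.array([f*p[0]/p[2]+c["cx"],f*p[1]/p[2]+c["cy"]])
def ray(c,uv):
    T=c["camera_from_world"]; R=T[:3,:3]; o=-R.T@T[:3,3]; f=K(c)
    d=R.T@np.array([(uv[0]-c["cx"])/f,(uv[1]-c["cy"])/f,1]); return o,d/np.linalg.norm(d)
def onz(c,uv,z):
    o,d=ray(c,uv); return o+d*(z-o[2])/d[2]
def tri(c1,u1,c2,u2):
    A=np.zeros((3,3));b=np.zeros(3);r=[ray(c1,u1),ray(c2,u2)]
    for o,d in r:
        M=np.eye(3)-np.outer(d,d);A+=M;b+=M@o
    p=np.linalg.solve(A,b); return p,[np.linalg.norm((np.eye(3)-np.outer(d,d))@(p-o)) for o,d in r]
E
python3 - <<'E'
from h import *
s=load("pics/side0.npz")["frame"];t=load("pics/top0.npz")["frame"]
def crop(im,x,y,w,h,k,n): cv2.imwrite("pics/"+n,cv2.resize(im[y:y+h,x:x+w,::-1],None,fx=k,fy=k,interpolation=cv2.INTER_CUBIC))
crop(s,270,120,130,90,6,"c1.png");crop(s,270,210,130,95,6,"c2.png");crop(s,270,290,150,110,5,"c3.png")
crop(t,170,150,130,100,6,"c4.png");crop(t,350,190,130,100,6,"c5.png")
E
```

```text
(no output)
```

View pics/c1.png

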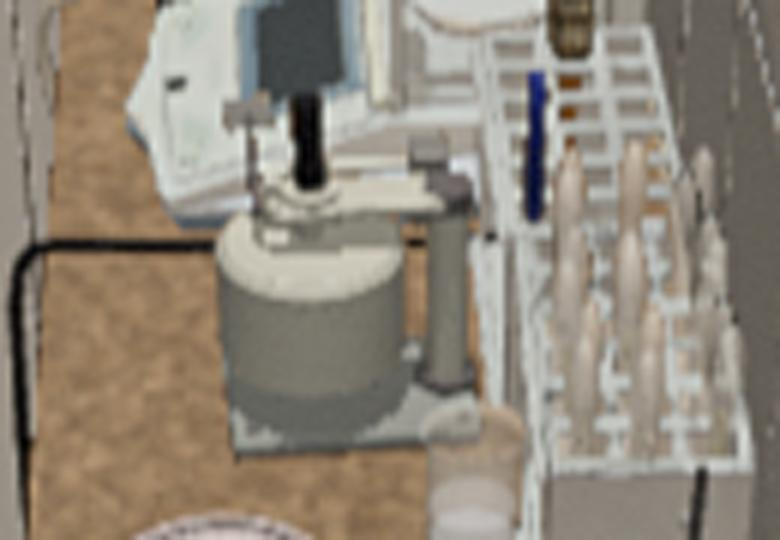

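View pics/c2.png

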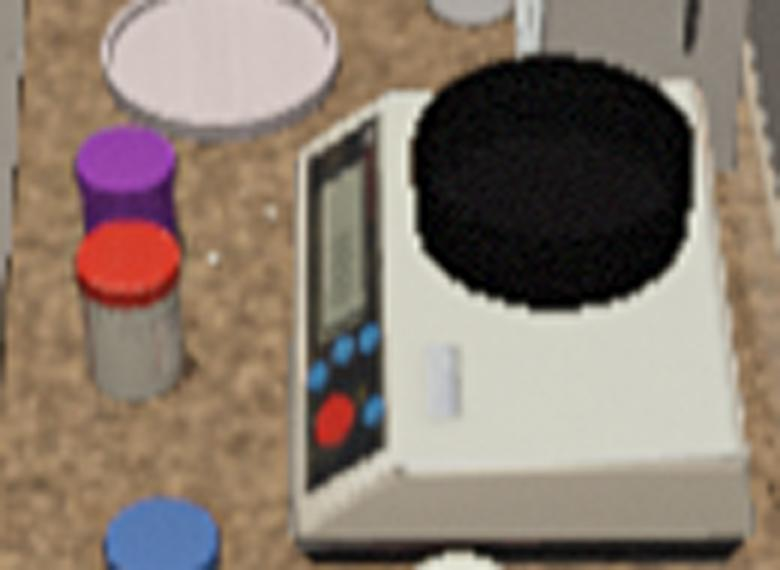

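View pics/c3.png

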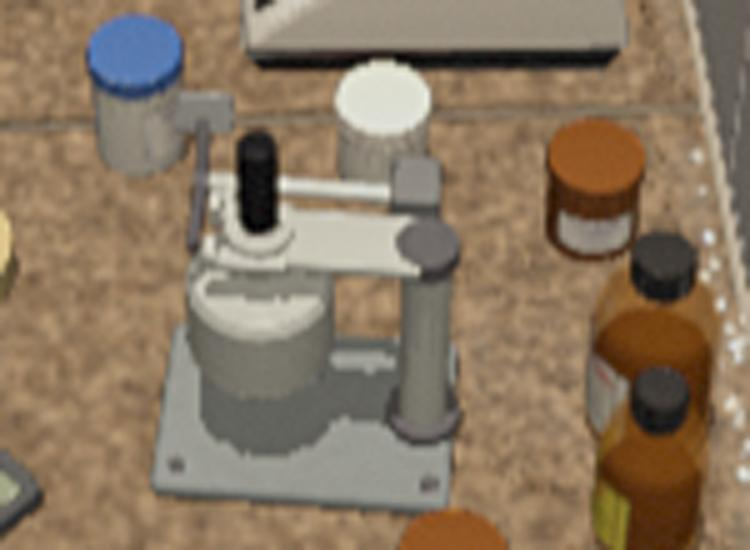

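View pics/c4.png

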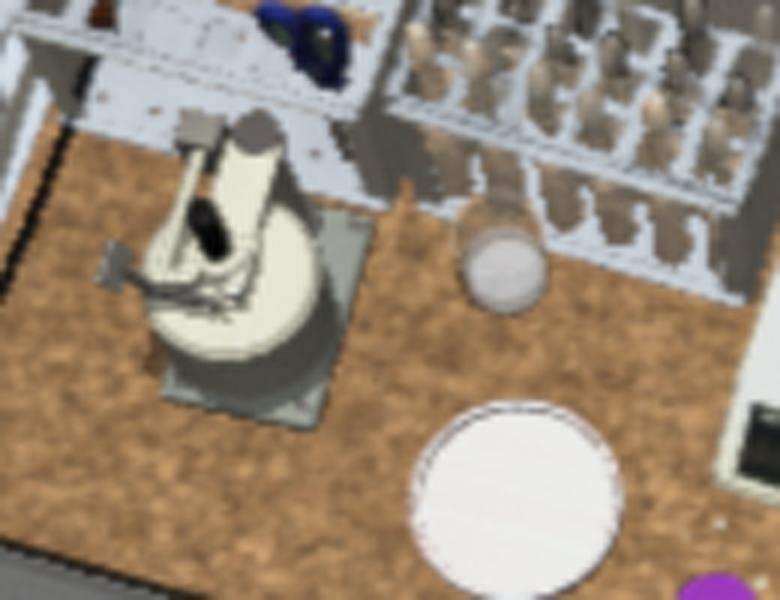

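View pics/c5.png

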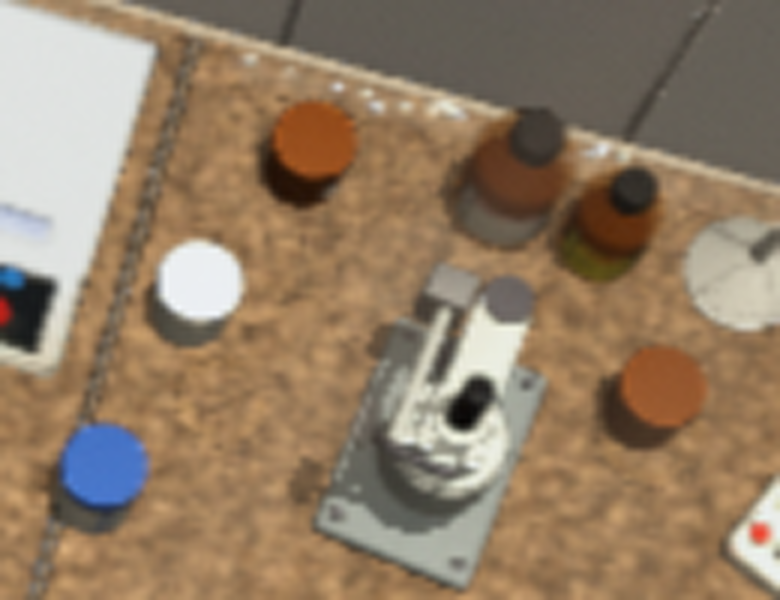

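Two stands: the wide bell hangs on the far one, with the tray, beaker and purple decoy near it. The red, blue and white jars are the candidates, so I triangulate the lids for their heights.

Run:
```python
from h import *
s=load("pics/side0.npz");t=load("pics/top0.npz")
def mask(im,box,lo,hi):
    x,y,w,h=box; hsv=cv2.cvtColor(im,cv2.COLOR_RGB2HSV)
    m=np.zeros(im.shape[:2],np.uint8); m[y:y+h,x:x+w]=cv2.inRange(hsv,lo,hi)[y:y+h,x:x+w]
    n,l,st,ce=cv2.connectedComponentsWithStats(m); i=1+np.argmax(st[1:,4]); return ce[i],st[i],l==i
R=dict(red=((280,245,25,35),(300,245,30,30),(0,150,90),(8,255,255)),
 blue=((283,285,35,35),(355,255,25,25),(100,110,60),(125,255,255)),
 white=((330,300,32,35),(372,227,25,20),(0,0,215),(180,45,255)),
 tray=((280,200,50,40),(235,210,45,45),(0,0,190),(180,60,255)))
# NB: side mask includes the lid's lit top plus rim; print extents
for k,(bs,bt,lo,hi) in R.items():
    cs,ss,ms=mask(s["frame"],bs,lo,hi); ct,stt,mt=mask(t["frame"],bt,lo,hi)
    print(k,cs,ss,ct,stt,tri(s,cs,t,ct))
    # height by assumption
    for z in(.057,.072): print("   z",z,"top cam",onz(t,ct,z)[:2],"-> side",proj(s,onz(t,ct,z)), " lidr ", )
```

```text
red [290.86010363 253.80829016] [283 248  17  13 193] [313.98305085 257.20903955] [307 250  15  15 177] (array([ 0.43094925, -0.08914961,  0.06390142]), [np.float64(0.0001163317734062385), np.float64(0.00011633177340628633)])
   z 0.057 top cam [ 0.43296719 -0.08851445] -> side [291.77791236 255.50283765]  lidr 
   z 0.072 top cam [ 0.42883067 -0.08981091] -> side [289.95380453 251.74135683]  lidr 
blue [296.59210526 300.87719298] [288 294  18  15 228] [366.62179487 267.41025641] [360 261  14  14 156] (array([ 0.44785686, -0.26247824,  0.06331054]), [np.float64(0.00018514501193919104), np.float64(0.00018514501193911387)])
   z 0.057 top cam [ 0.44947165 -0.26258977] -> side [297.28877948 302.67974183]  lidr 
   z 0.072 top cam [ 0.44520053 -0.26246661] -> side [295.28833349 298.50401017]  lidr 
white [346.24864865 309.16756757] [338 303  18  13 185] [383.01481481 236.36296296] [377 230  13  13 135] (array([ 0.56911246, -0.28646948,  0.05447111]), [np.float64(0.00037710517038543675), np.float64(0.00037710517038543366)])
   z 0.057 top cam [ 0.56784618 -0.2865189 ] -> side [345.60588104 308.5628682 ]  lidr 
   z 0.072 top cam [ 0.56260969 -0.28620059] -> side [343.51078092 304.32552058]  lidr 
tray [306.4        219.23174603] [287 209  39  22 630] [255.62628571 233.26628571] [238 217  36  33 875] (array([0.47120842, 0.13097093, 0.0052215 ]), [np.float64(0.0002586648377659108), np.float64(0.000258664837765873)])
   z 0.057 top cam [0.45602212 0.12052341] -> side [300.66239803 208.04771823]  lidr 
   z 0.072 top cam [0.45169758 0.1175222 ] -> side [298.99611273 204.68894665]  lidr
```

Run:
```python
from h import *
s=load("pics/side0.npz");t=load("pics/top0.npz")
T=dict(red=(313.98,257.2),blue=(366.62,267.4),white=(383.0,236.4))
tiles=[]
for k,c in T.items():
  for h in(.057,.072):
    row=[]
    for cam in(s,t):
      P=onz(t,c,h); P[2]=0
      u=proj(cam,P).astype(int)
      x0,y0=u[0]-20,u[1]-35
      im=cv2.resize(cam["frame"][y0:y0+55,x0:x0+40,::-1],None,fx=5,fy=5,interpolation=cv2.INTER_CUBIC)
      for z,r in((0,.0225),(h,.024),(h-.014,.024)):
        q=[((proj(cam,P+np.array([r*np.cos(a),r*np.sin(a),z]))-[x0,y0]+.5)*5*16).astype(int) for a in np.linspace(0,6.3,40)]
        cv2.polylines(im,[np.array(q)],True,(0,255,0),1,cv2.LINE_AA,4)
      row.append(im)
    tiles.append(np.vstack(row))
im=np.hstack(tiles); cv2.imwrite("pics/j.png",cv2.resize(im,(800,int(im.shape[0]*800/im.shape[1])),interpolation=cv2.INTER_AREA))
```

```text
(no output)
```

View pics/j.png

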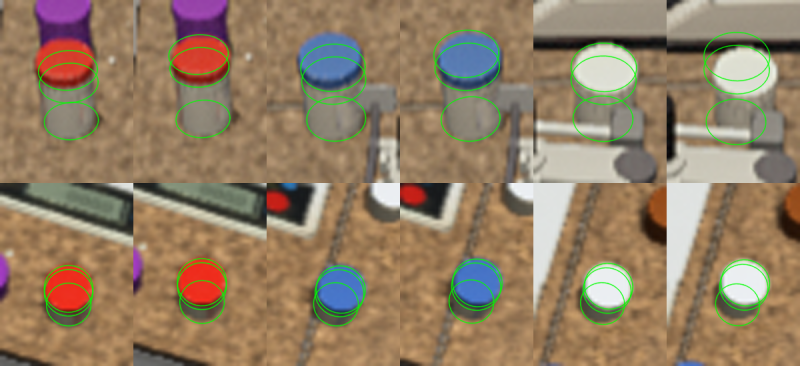

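The overlays are clear: red and blue fit 72 mm and white fits 57 mm, so white is jar_short. Next come the stand poses.

Run:
```python
from h import *
s=load("pics/side0.npz");t=load("pics/top0.npz")
a=lambda u,o,k:(np.array(u)+.5)/k-.5+o
S=lambda u:a(u,np.array([270,120]),6); TT=lambda u:a(u,np.array([170,150]),6)
W=dict(handle=((307,97),(205,210)),column=((450,188),(255,130)),pad=((248,112),(114,265)),housing=((430,148),(200,130)))
S3=lambda u:a(u,np.array([270,290]),5); T5=lambda u:a(u,np.array([350,190]),6)
M=dict(handle=((257,143),(478,392)),column=((429,245),(509,298)),housing=((417,180),(452,285)))
for nm,D,fs,ft in(("wide",W,S,TT),("small",M,S3,T5)):
  for k,(u,v) in D.items():
    z=dict(handle=.193,column=.137,pad=.161,housing=.143)[k]
    p,e=tri(s,fs(u),t,ft(v)); print(nm,k,p.round(4),round(e[0],4),"atz side",onz(s,fs(u),z).round(4),"top",onz(t,ft(v),z).round(4))
# tray
for c,b in((s,(275,195,65,45)),(t,(230,205,50,50))):
  x,y,w,h=b;im=c["frame"][y:y+h,x:x+w]
  hsv=cv2.cvtColor(im,cv2.COLOR_RGB2HSV); m=cv2.inRange(hsv,(0,0,90),(180,70,255))
  cs,_=cv2.findContours(m,cv2.RETR_EXTERNAL,cv2.CHAIN_APPROX_NONE); cc=max(cs,key=cv2.contourArea)
  e=cv2.fitEllipse(cc); uv=np.array(e[0])+[x,y]; print("tray",uv,e[1],[onz(c,uv,z).round(4)[:2] for z in(.006,.010,.014)])
# other objects in top
for n,uv,z in(("purple",(289,253),.057),("scale corner low",(290,225),.03),("scale corner right",(352,250),.04),("beaker",(253.5,195),.0),("brown1",(401,214),.057),("bottle",(437,220),.1),("tape",(381,306),.019)): print(n,onz(t,uv,z).round(3))
```

```text
wide handle [0.5221 0.3007 0.1951] 0.0 atz side [0.5222 0.3043 0.193 ] top [0.5228 0.3014 0.193 ]
wide column [0.5965 0.3111 0.1322] 0.0002 atz side [0.5959 0.3033 0.137 ] top [0.5949 0.3097 0.137 ]
wide pad [0.4912 0.3478 0.1591] 0.0003 atz side [0.4915 0.3448 0.161 ] top [0.4902 0.347  0.161 ]
wide housing [0.5862 0.3378 0.1399] 0.001 atz side [0.5869 0.3335 0.143 ] top [0.584  0.3364 0.143 ]
small handle [ 0.5058 -0.4334  0.1897] 0.001 atz side [ 0.5067 -0.4358  0.193 ] top [ 0.5037 -0.4333  0.193 ]
small column [ 0.5794 -0.4435  0.133 ] 0.0002 atz side [ 0.5793 -0.4467  0.137 ] top [ 0.5777 -0.4431  0.137 ]
small housing [ 0.5758 -0.4123  0.1391] 0.0005 atz side [ 0.576  -0.4154  0.143 ] top [ 0.5738 -0.412   0.143 ]
tray [306.07310486 219.1858654 ] (28.068572998046875, 40.08937454223633) [array([0.4705, 0.1304]), array([0.4706, 0.1254]), array([0.4707, 0.1205])]
tray [255.54228401 233.22623253] (33.49702835083008, 35.339447021484375) [array([0.4708, 0.131 ]), array([0.4696, 0.1302]), array([0.4685, 0.1294])]
purple [ 0.423 -0.006  0.057]
scale corner low [0.525 0.024 0.03 ]
scale corner right [ 0.498 -0.201  0.04 ]
beaker [0.604 0.184 0.   ]
brown1 [ 0.662 -0.324  0.057]
bottle [ 0.658 -0.44   0.1  ]
tape [ 0.348 -0.342  0.019]
```

Run:
```python
from h import *
s=load("pics/side0.npz");t=load("pics/top0.npz")
a=lambda u,o,k:(np.array(u)+.5)/k-.5+o
TT=lambda u:a(u,np.array([170,150]),6);S=lambda u:a(u,np.array([270,120]),6);S3=lambda u:a(u,np.array([270,290]),5); T5=lambda u:a(u,np.array([350,190]),6)
p=[onz(t,TT(u),.012) for u in((165,395),(314,427),(373,215))]; print(np.round(p,4)); d=p[2]-p[1]; e=p[1]-p[0]; print(np.arctan2(d[1],d[0]),np.arctan2(e[0],-e[1]),np.linalg.norm(d),np.linalg.norm(e))
p=[onz(t,T5(u),.012) for u in((318,522),(468,585),(548,378))]; print(np.round(p,4)); d=p[2]-p[1]; e=p[1]-p[0]; print(np.arctan2(d[1],d[0]),np.arctan2(e[0],-e[1]))
p=[onz(s,S(u),.012) for u in((237,445),(478,435))];d=p[1]-p[0];print(p,np.arctan2(d[1],d[0]))
# model projections check of wide stand
th=.09;R=np.array([[np.cos(th),-np.sin(th)],[np.sin(th),np.cos(th)]]);o=np.array([.5225,.302])
im=t["frame"][:,:,::-1].copy(),s["frame"][:,:,::-1].copy()
out=[]
for c,i,(x,y) in((t,im[0],(170,150)),(s,im[1],(270,120))):
  i=cv2.resize(i[y:y+90,x:x+110],None,fx=6,fy=6,interpolation=cv2.INTER_CUBIC)
  for P in((0,0,.193),(73,0,.137),(-28,47.5,.161),(66,30,.143),(-28,28,.133)):
    w=np.append(o+R@np.array(P[:2])/1000,P[2]); u=(proj(c,w)-[x,y]+.5)*6; cv2.circle(i,tuple(int(v) for v in u),4,(0,0,255),1)
  for P,r in(((0,0,.041),.05),((0,0,.109),.05),((0,0,.193),.009)):
    q=[((proj(c,np.append(o+r*np.array([np.cos(b),np.sin(b)]),P[2]))-[x,y]+.5)*6).astype(int) for b in np.linspace(0,6.3,40)]; cv2.polylines(i,[np.array(q)],True,(0,255,0),1)
  out.append(i)
cv2.imwrite("pics/st.png",cv2.resize(np.hstack(out),(800,327)))
```

```text
[[0.4721 0.342  0.012 ]
 [0.4784 0.2541 0.012 ]
 [0.6116 0.2653 0.012 ]]
0.08395843231513242 0.07188688336268301 0.13367038954249882 0.08810112277552447
[[ 0.4664 -0.3856  0.012 ]
 [ 0.4557 -0.4735  0.012 ]
 [ 0.5844 -0.4888  0.012 ]]
-0.11815088319545118 -0.12179302494173526
[array([0.48061421, 0.25279645, 0.012     ]), array([0.60959089, 0.25596409, 0.012     ])] 0.024554884574141612
```

View pics/st.png

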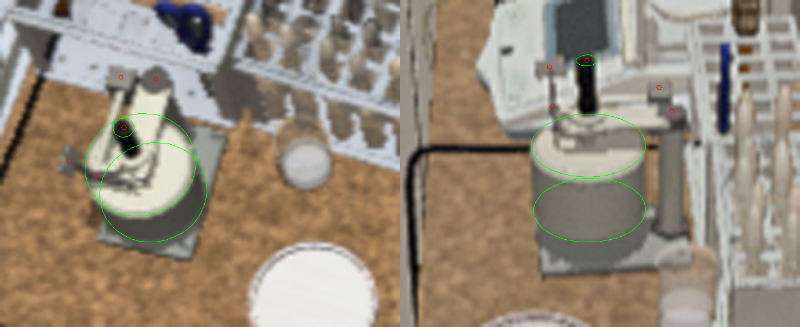

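Request:
step_arm:
  series:
    - [[4,-5,0],-0.18,255]
    - [[9,-10,0],-0.36,255]
    - [[14,-14,0],-0.54,255]
    - [[19,-17,0],-0.72,255]
    - [[25,-19,0],-0.9,255]
  newtons: 40

```text
clock: 0.72
tcp_pos: [0.4117, 0.3604, 0.2306]
orientation: [-0.001, 0.566, 0.824, -0.001]
wrist_force: [0.6, 1.3, -0.5]
finger_gap: 0.0003
```

```bash
cat > st.py <<'E'
from workcell import env
import numpy as np
def jaw(q):
    w,x,y,z=q; return np.arctan2(1-2*(x*x+z*z),2*(x*y-w*z))
def show():
    s=env.get_state(); print("t",round(s["clock"],2),"tcp",s["tcp_pos"].round(4),"jaw",round(float(jaw(s["orientation"])),3),"F",s["wrist_force"].round(2),"gap",round(s["finger_gap"],4),"q",s["joint_pos"].round(2))
if __name__=="__main__": show()
E
python3 st.py
```

```text
t 0.72 tcp [0.4117 0.3604 0.2306] jaw 0.368 F [ 0.59  1.28 -0.52] gap 0.0003 q [ 0.57  0.26 -0.03  1.28  0.    1.77]
```

Request:
step_arm:
  series:
    - [[5,-1,0],-0.15,255]
    - [[7.8,-1,0],-0.283,255]
    - [[7.8,-1,-4],-0.283,255]
    - [[7.8,-1,-5.5],-0.283,255]
    - [[7.8,-1,-5.5],-0.283,255]

```text
clock: 1.35
tcp_pos: [0.4882, 0.3499, 0.1742]
orientation: [-0.001, 0.676, 0.737, -0.002]
wrist_force: [-0.7, 0.4, 0.8]
finger_gap: 0.0002
```

```bash
cat > pic.py <<'E'
import sys
from workcell import env
import numpy as np,cv2
from st import show
n=sys.argv[1]; boxes=[list(map(int,a.split(","))) for a in sys.argv[2:4]]
out=[]
for cam,b in zip(("side","top"),boxes):
    c=env.read_camera(cam); np.savez(f"pics/{n}_{cam}.npz",**{k:np.array(v) for k,v in c.items()})
    x,y,w,h=b; out.append(cv2.resize(c["frame"][y:y+h,x:x+w,::-1],(400,int(400*h/w)),interpolation=cv2.INTER_CUBIC))
H=max(o.shape[0] for o in out); out=[cv2.copyMakeBorder(o,0,H-o.shape[0],0,0,cv2.BORDER_CONSTANT) for o in out]
cv2.imwrite(f"pics/{n}.png",np.hstack(out)); show()
E
python3 pic.py k1 270,90,120,120 150,130,110,110
```

```text
t 1.45 tcp [0.4895 0.3507 0.1765] jaw 0.085 F [0.87 0.31 0.28] gap 0.0002 q [0.49 0.39 0.02 1.2  0.   1.97]
```

View pics/k1.png

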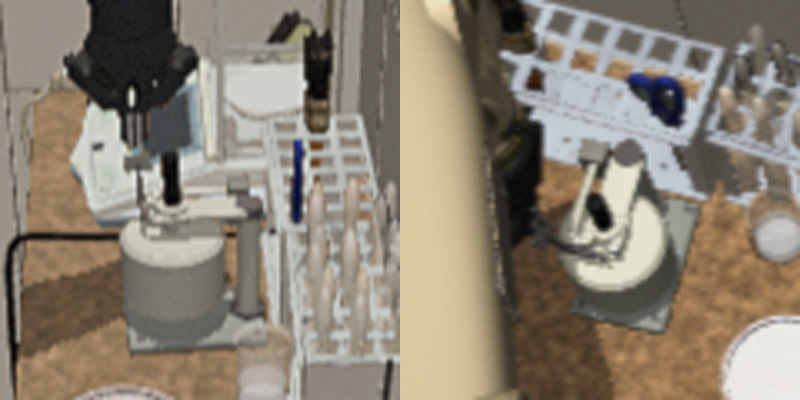

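The shut fingers stand right above the pad (crop pixel 135,155 in the side view). Pressing now.

Request:
step_arm:
  series:
    - [[0,0,-1.2],0,255]
    - [[0,0,-2.2],0,255]
    - [[0,0,-3.2],0,255]
    - [[0,0,-4.0],0,255]
    - [[0,0,-4.2],0,255]

```text
clock: 2.08
tcp_pos: [0.4887, 0.3502, 0.1334]
orientation: [-0.001, 0.676, 0.737, -0.001]
wrist_force: [0.2, -0.1, 1.4]
finger_gap: 0.0001
```

```bash
python3 pic.py k2 270,90,120,120 150,130,110,110
```

```text
t 2.17 tcp [0.4891 0.3503 0.1338] jaw 0.085 F [ 0.48 -0.59 -0.92] gap 0.0003 q [ 0.49  0.41 -0.06  1.11  0.    1.97]
```

View pics/k2.png

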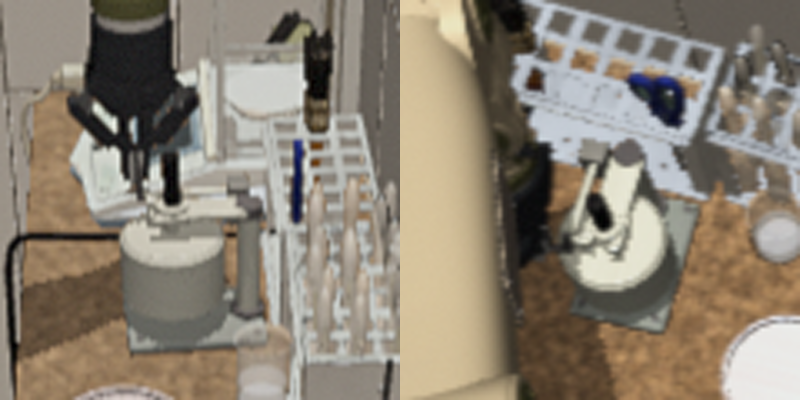

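Request:
step_arm:
  series:
    - [[0,0,5],0,255]
    - [[0,0,10.5],0,255]
    - [[0,-4,11],-0.02,200]
    - [[0,-9,11],-0.04,100]
    - [[0,-15,11],-0.085,0]

```text
clock: 2.8
tcp_pos: [0.4892, 0.1993, 0.2441]
orientation: [-0.001, 0.707, 0.707, -0.001]
wrist_force: [0.2, 0.2, 0.5]
finger_gap: 0.0538
```

```bash
python3 pic.py k3 270,90,120,120 150,130,110,110
```

```text
t 2.9 tcp [0.489  0.1957 0.2442] jaw -0.006 F [-0.28  0.96  0.6 ] gap 0.0686 q [ 0.23  0.22 -0.05  1.31 -0.    1.81]
```

View pics/k3.png

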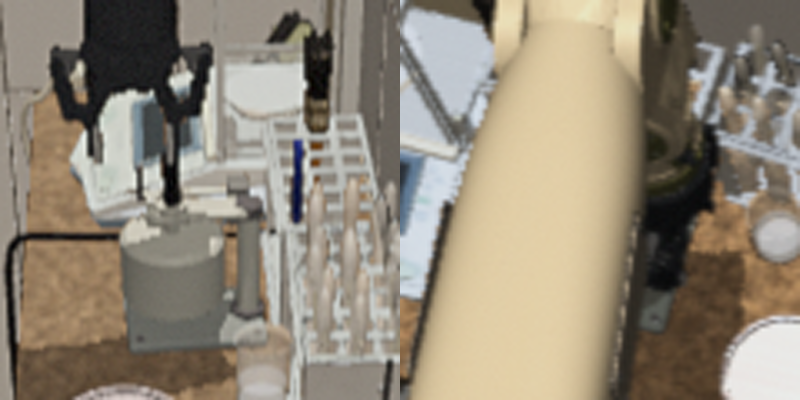

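The bar stands upright at crop pixel (140,180), so the keeper is open. On to the jar.

Request:
step_arm:
  series:
    - [[0,-6,0],0,0]
    - [[0,-12,0],0,0]
    - [[0,-18,0],0,0]
    - [[1,-24,0],0,0]
    - [[2,-30,0],0,0]

```text
clock: 3.52
tcp_pos: [0.5093, -0.106, 0.2446]
orientation: [0.0, 0.709, 0.705, -0.001]
wrist_force: [0.7, -0.2, -0.2]
finger_gap: 0.0851
```

Request:
step_arm:
  series:
    - [[2,-5,0],0,0]
    - [[4,-10,0],0,0]
    - [[5.5,-15,-3],0,0]
    - [[5.9,-18.2,-6],0,0]
    - [[5.9,-18.2,-8],0,0]

```text
clock: 4.15
tcp_pos: [0.5682, -0.2903, 0.1622]
orientation: [-0.001, 0.71, 0.704, -0.002]
wrist_force: [-0.7, 0.7, -0.2]
finger_gap: 0.0856
```

```bash
python3 pic.py j1 290,200,140,140 320,180,120,120
```

```text
t 4.25 tcp [ 0.5669 -0.2876  0.1613] jaw -0.007 F [ 0.02 -0.53 -0.33] gap 0.0855 q [-0.59  0.46  0.09  1.21 -0.    0.98]
```

View pics/j1.png

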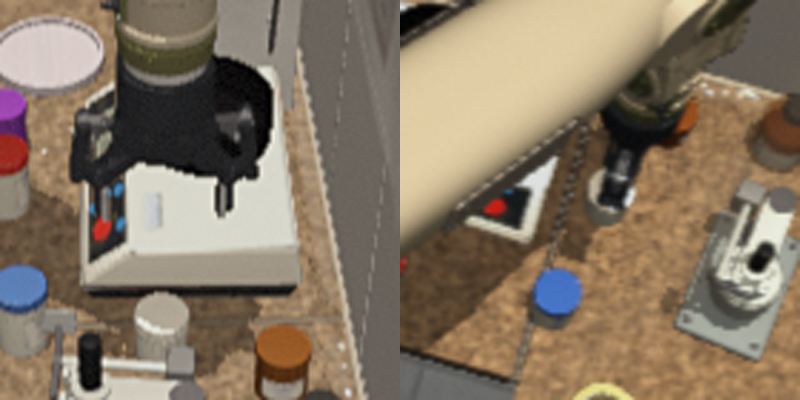

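Request:
step_arm:
  series:
    - [[0.1,0.1,-5],0,0]
    - [[0.1,0.1,-9],0,0]
    - [[0.1,0.1,-12],0,0]
    - [[0.1,0.1,-13],0,0]
    - [[0.1,0.1,-13],0,0]

```text
clock: 4.88
tcp_pos: [0.5684, -0.2863, 0.032]
orientation: [-0.003, 0.709, 0.705, -0.002]
wrist_force: [0.1, 0.9, 0.5]
finger_gap: 0.0851
```

Request:
step_arm:
  series:
    - [[0,0,0],0,255]
    - [[0,0,0],0,255]
    - [[0,0,0],0,255]
    - [[0,0,0],0,255]
    - [[0,0,0],0,255]
  newtons: 30

```text
clock: 5.5
tcp_pos: [0.5694, -0.287, 0.0338]
orientation: [-0.001, 0.709, 0.705, -0.001]
wrist_force: [-0.8, 0.8, 5.8]
finger_gap: 0.0468
```

```bash
python3 pic.py j2 290,240,110,110 340,180,100,100
```

```text
t 5.6 tcp [ 0.5693 -0.2869  0.0338] jaw -0.006 F [-0.43  0.32  6.28] gap 0.0467 q [-0.59  0.55 -0.09  0.93 -0.    0.99]
```

View pics/j2.png

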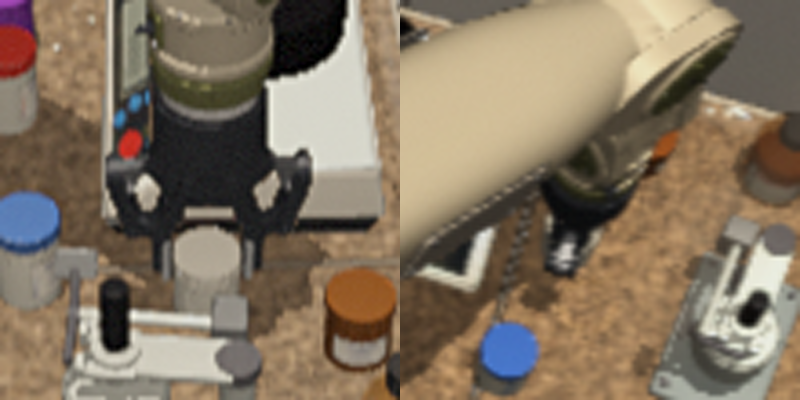

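Request:
step_arm:
  series:
    - [[0,0,0.5],0,255]
    - [[0,0,2],0,255]
    - [[0,0,5],0,255]
    - [[0,0,8],0,255]
    - [[0,0,8],0,255]

```text
clock: 6.22
tcp_pos: [0.5713, -0.2882, 0.1176]
orientation: [0.002, 0.709, 0.705, -0.001]
wrist_force: [0.7, -0.3, -0.5]
finger_gap: 0.0468
```

```bash
python3 pic.py j3 290,200,110,110 340,180,100,100
```

```text
t 6.33 tcp [ 0.5695 -0.287   0.1141] jaw -0.006 F [-1.12  0.28 -1.34] gap 0.0469 q [-0.59  0.49  0.02  1.1  -0.    0.99]
```

View pics/j3.png

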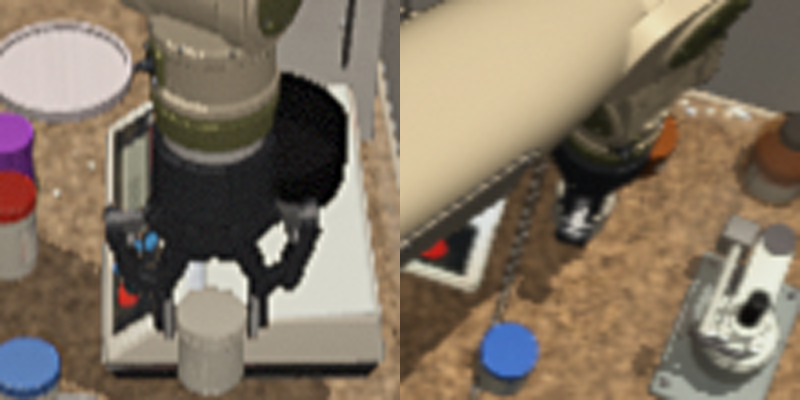

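Request:
step_arm:
  series:
    - [[0,0,6],0,255]
    - [[0,0,10],0,255]
    - [[-5,4,10],0,255]
    - [[-9,8,10],0,255]
    - [[-9.9,14,10],0,255]

```text
clock: 6.95
tcp_pos: [0.4676, -0.1462, 0.2127]
orientation: [-0.002, 0.711, 0.704, -0.002]
wrist_force: [1.0, 1.0, 0.1]
finger_gap: 0.0473
```

Request:
step_arm:
  series:
    - [[0,6,0],0,255]
    - [[0,12,0],0,255]
    - [[0,18,0],0,255]
    - [[0,24,-2],0,255]
    - [[0,27,-4],0,255]

```text
clock: 7.58
tcp_pos: [0.4664, 0.1264, 0.1713]
orientation: [-0.003, 0.71, 0.705, -0.002]
wrist_force: [0.5, -0.6, -1.4]
finger_gap: 0.0469
```

```bash
python3 st.py
```

```text
t 7.58 tcp [0.4664 0.1264 0.1713] jaw -0.007 F [ 0.46 -0.58 -1.43] gap 0.0469 q [ 0.1   0.17 -0.29  1.12  0.    1.68]
```

Request:
step_arm:
  series:
    - [[0.3,0.3,-5],0,255]
    - [[0.3,0.3,-9],0,255]
    - [[0.3,0.3,-11],0,255]
    - [[0.3,0.3,-11.5],0,255]
    - [[0.3,0.3,-11.5],0,255]

```text
clock: 8.2
tcp_pos: [0.4691, 0.1293, 0.056]
orientation: [-0.003, 0.71, 0.705, -0.003]
wrist_force: [0.6, 0.0, -0.2]
finger_gap: 0.0466
```

```bash
python3 pic.py j4 260,150,110,110 200,180,100,100
```

```text
t 8.3 tcp [0.4701 0.1295 0.0571] jaw -0.007 F [ 0.16  0.19 -0.02] gap 0.0469 q [ 0.1   0.28 -0.46  0.84  0.    1.68]
```

View pics/j4.png

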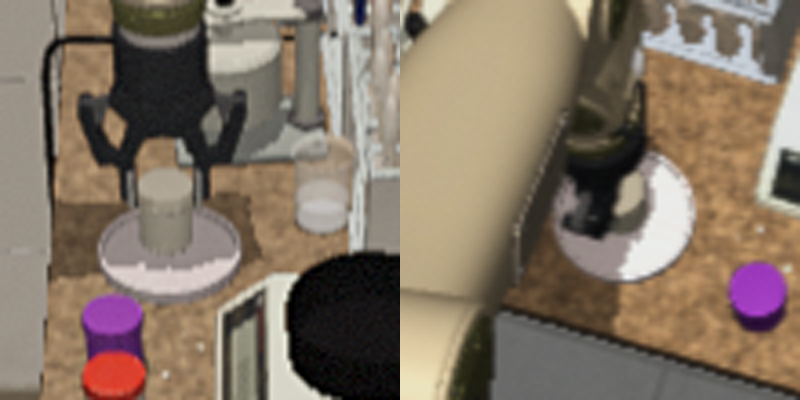

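Request:
step_arm:
  series:
    - [[0,0,-0.8],0,255]
    - [[0,0,-1.3],0,255]
    - [[0,0,-1.6],0,255]
    - [[0,0,-1.6],0,255]
    - [[0,0,-1.6],0,255]

```text
clock: 8.93
tcp_pos: [0.4701, 0.1294, 0.0411]
orientation: [-0.002, 0.71, 0.705, -0.002]
wrist_force: [1.0, -0.0, -0.3]
finger_gap: 0.0467
```

Request:
step_arm:
  series:
    - [[0,0,0],0,180]
    - [[0,0,0],0,80]
    - [[0,0,0],0,0]
    - [[0,0,0],0,0]
    - [[0,0,0],0,0]

```text
clock: 9.55
tcp_pos: [0.4702, 0.1294, 0.0411]
orientation: [-0.002, 0.71, 0.705, -0.002]
wrist_force: [0.3, -0.2, -0.1]
finger_gap: 0.0852
```

Request:
step_arm:
  series:
    - [[0,0,4],0,0]
    - [[0,0,10],0,0]
    - [[0,0,16],0,0]
    - [[-1,5,18],0.04,0]
    - [[-2,11,18],0.09,0]

```text
clock: 10.18
tcp_pos: [0.4519, 0.2403, 0.224]
orientation: [-0.001, 0.678, 0.735, 0.001]
wrist_force: [1.1, -0.3, 0.3]
finger_gap: 0.0853
```

```bash
python3 pic.py j5 260,120,120,120 170,150,110,110
```

```text
t 10.28 tcp [0.4493 0.244  0.2219] jaw 0.09 F [ 0.13  0.2  -0.39] gap 0.0854 q [ 0.34  0.2  -0.13  1.25  0.    1.82]
```

View pics/j5.png

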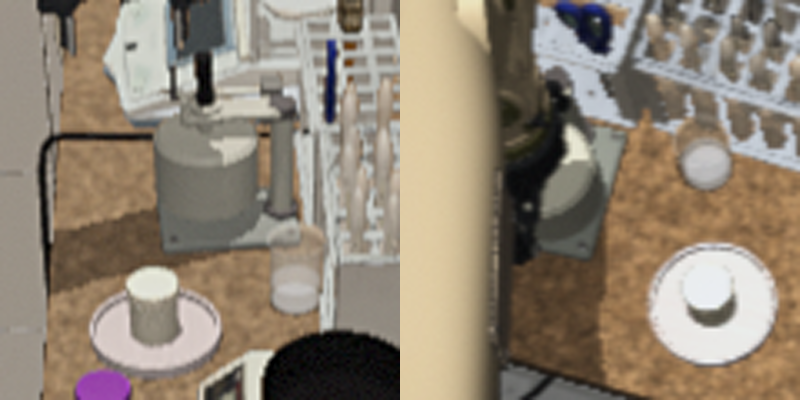

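The jar stands upright in the middle of the tray: the lid is at (152,283) in the side crop and (708,287) in the top crop. Now the cover handle.

Request:
step_arm:
  series:
    - [[3,3,1],0,0]
    - [[6,5,1],0,0]
    - [[7.3,5.75,1],0,0]
    - [[7.3,5.75,1],0,0]

```text
clock: 10.78
tcp_pos: [0.5228, 0.3013, 0.2309]
orientation: [-0.003, 0.675, 0.738, -0.001]
wrist_force: [-1.1, 0.5, -0.1]
finger_gap: 0.0857
```

```bash
python3 pic.py c1 270,90,110,110 150,130,110,110
python3 - <<'E'
from h import *
s=load("pics/j5_side.npz");t=load("pics/j5_top.npz")
# jar lid centre from crops
u=np.array((708,287))-[400,0];print(onz(t,u*110/400+[170,150],.063),onz(s,np.array((152,283))*120/400+[260,120],.063))
E
```

```text
t 10.88 tcp [0.5217 0.3008 0.2314] jaw 0.089 F [-0.    0.42  0.72] gap 0.0849 q [0.39 0.37 0.13 1.33 0.   1.87]
[0.46776902 0.12709703 0.063     ] [0.4709585 0.1274444 0.063    ]
```

View pics/c1.png

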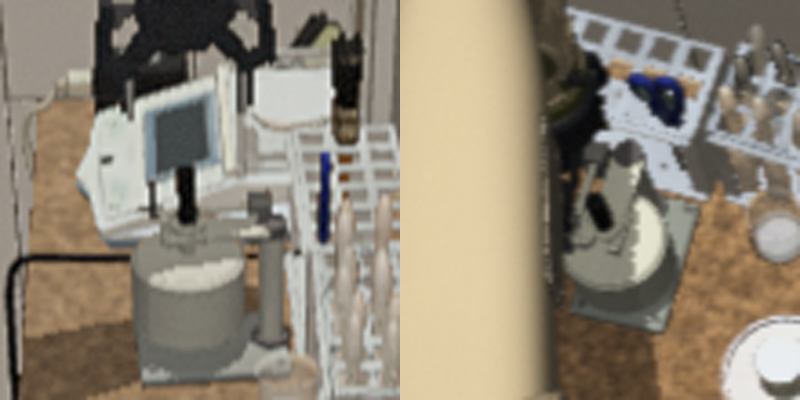

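Request:
step_arm:
  series:
    - [[0,0,-4],0,0]
    - [[0,0,-7],0,0]
    - [[0,0,-7.6],0,0]
    - [[0,0,-7.6],0,0]

```text
clock: 11.38
tcp_pos: [0.5215, 0.3005, 0.1562]
orientation: [-0.003, 0.675, 0.738, -0.001]
wrist_force: [0.3, 0.7, -0.1]
finger_gap: 0.0852
```

Request:
step_arm:
  series:
    - [[0,0,0],0,255]
    - [[0,0,0],0,255]
    - [[0,0,0],0,255]
    - [[0,0,0],0,255]
    - [[0,0,0],0,255]
  newtons: 80

```text
clock: 12.0
tcp_pos: [0.522, 0.3007, 0.1567]
orientation: [-0.003, 0.675, 0.738, -0.001]
wrist_force: [0.6, -0.1, 2.8]
finger_gap: 0.0161
```

Request:
step_arm:
  series:
    - [[0,0,0.3],0,255]
    - [[0,0,0.7],0,255]
    - [[0,0,1.1],0,255]
    - [[0,0,1.1],0,255]
    - [[0,0,1.1],0,255]

```text
clock: 12.62
tcp_pos: [0.5219, 0.3006, 0.1676]
orientation: [-0.003, 0.675, 0.738, -0.001]
wrist_force: [-0.1, -0.7, -1.3]
finger_gap: 0.0161
```

```bash
python3 pic.py c2 270,90,110,110 150,130,110,110
```

```text
t 12.72 tcp [0.5219 0.3006 0.1675] jaw 0.089 F [ 0.49 -0.05 -0.15] gap 0.0163 q [0.39 0.39 0.   1.19 0.   1.87]
```

View pics/c2.png

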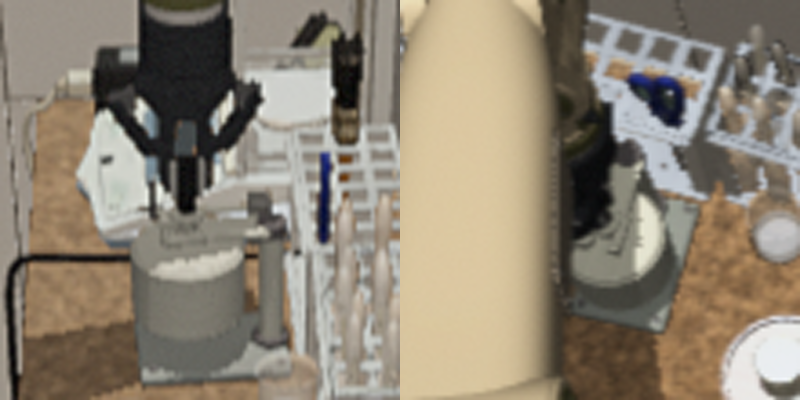

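Request:
step_arm:
  series:
    - [[-1,-0.08,0],0,255]
    - [[-2.2,-0.19,0],0,255]
    - [[-3.4,-0.29,0],0,255]
    - [[-4.6,-0.39,0],0,255]
    - [[-4.6,-0.39,0],0,255]

```text
clock: 13.35
tcp_pos: [0.4746, 0.2967, 0.1678]
orientation: [-0.003, 0.675, 0.738, -0.001]
wrist_force: [0.7, -0.7, -1.9]
finger_gap: 0.0158
```

```bash
python3 pic.py c3 270,90,110,110 150,130,110,110
```

```text
t 13.45 tcp [0.4759 0.2968 0.1678] jaw 0.089 F [-0.33 -0.84 -1.49] gap 0.0162 q [ 0.41  0.31 -0.11  1.15  0.    1.89]
```

View pics/c3.png

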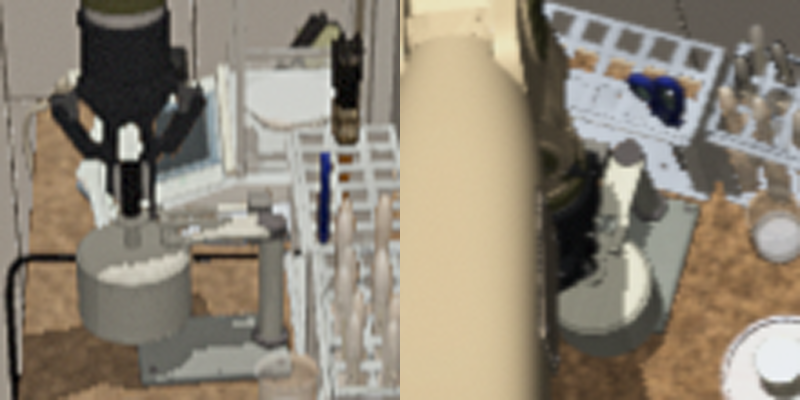

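Request:
step_arm:
  series:
    - [[-1.5,-0.13,0],0,255]
    - [[-3,-0.26,0],0,255]
    - [[-4.2,-0.36,0],0,255]
    - [[-5.2,-0.45,0],0,255]
    - [[-5.2,-0.45,0],0,255]

```text
clock: 14.08
tcp_pos: [0.4231, 0.2923, 0.168]
orientation: [-0.002, 0.675, 0.738, -0.0]
wrist_force: [0.6, 0.6, -1.7]
finger_gap: 0.0167
```

Request:
step_arm:
  series:
    - [[0,0,2.5],0,255]
    - [[0,0,5],0,255]
    - [[0,-3,5],0,255]
    - [[0,-6,5],0,255]
    - [[0,-9,5],0,255]

```text
clock: 14.7
tcp_pos: [0.4237, 0.2016, 0.2182]
orientation: [-0.002, 0.675, 0.738, -0.0]
wrist_force: [0.1, -0.3, -1.7]
finger_gap: 0.0159
```

```bash
python3 pic.py c4 260,120,120,120 150,150,120,120
```

```text
t 14.8 tcp [0.4235 0.2004 0.2182] jaw 0.087 F [-0.23  0.9  -1.01] gap 0.0163 q [ 0.27  0.11 -0.24  1.22  0.    1.75]
```

View pics/c4.png

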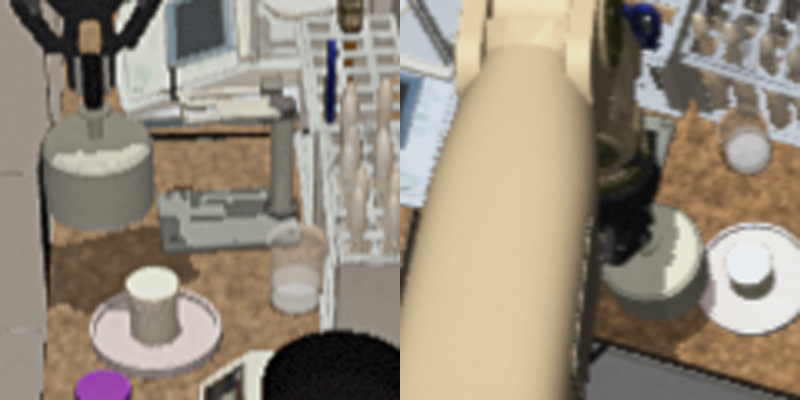

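Run:
```python
from h import *
s=load("pics/c4_side.npz");t=load("pics/c4_top.npz")
out=[]
for c,(x,y) in((s,(280,180)),(t,(225,205))):
  i=cv2.resize(c["frame"][y:y+60,x:x+60,::-1],None,fx=6.6,fy=6.6,interpolation=cv2.INTER_CUBIC)
  for r,z,o in((.06,.014,(.470,.130)),(.06,0,(.470,.130)),(.024,.063,(.470,.1295))):
    q=[((proj(c,(o[0]+r*np.cos(b),o[1]+r*np.sin(b),z))-[x,y]+.5)*6.6*16).astype(int) for b in np.linspace(0,6.3,60)]; cv2.polylines(i,[np.array(q)],True,(0,200,0),1,cv2.LINE_AA,4)
  out.append(i)
cv2.imwrite("pics/tr.png",np.hstack(out))
```

```text
(no output)
```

View pics/tr.png

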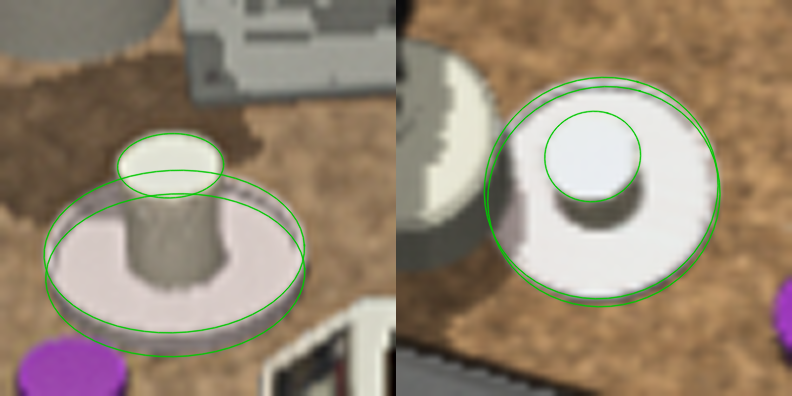

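Request:
step_arm:
  series:
    - [[2,-3,0],0,255]
    - [[4,-6,0],0,255]
    - [[4.6,-7,0],0,255]
    - [[4.6,-7,0],0,255]

```text
clock: 15.3
tcp_pos: [0.4698, 0.1304, 0.218]
orientation: [-0.002, 0.676, 0.737, -0.0]
wrist_force: [-0.4, 0.3, -2.3]
finger_gap: 0.0162
```

```bash
python3 st.py
cat > cov.py <<'E'
import sys
from workcell import env
from h import *
from st import show
ox,oy,rz=map(float,sys.argv[2:5]); out=[]
for n in("side","top"):
  c=env.read_camera(n); w=proj(c,(ox,oy,.06)).astype(int); x,y=w[0]-35,w[1]-40
  i=cv2.resize(c["frame"][y:y+75,x:x+70,::-1],None,fx=5.7,fy=5.7,interpolation=cv2.INTER_CUBIC)
  for r,z,col,o in((.05,rz,(0,0,255),(ox,oy)),(.05,rz+.068,(0,0,255),(ox,oy)),(.06,.014,(0,200,0),(.47,.13)),(.009,rz+.152,(0,0,255),(ox,oy))):
    q=[((proj(c,(o[0]+r*np.cos(b),o[1]+r*np.sin(b),z))-[x,y]+.5)*5.7*16).astype(int) for b in np.linspace(0,6.3,60)]; cv2.polylines(i,[np.array(q)],True,col,1,cv2.LINE_AA,4)
  out.append(i)
cv2.imwrite("pics/"+sys.argv[1],np.hstack(out)); show()
E
python3 cov.py v1.png 0.470 0.131 0.1027
```

```text
t 15.3 tcp [0.4698 0.1304 0.218 ] jaw 0.086 F [-0.38  0.29 -2.27] gap 0.0162 q [ 0.1   0.15 -0.2   1.23  0.    1.59]
t 15.4 tcp [0.469  0.1311 0.218 ] jaw 0.087 F [-0.69 -0.36 -0.76] gap 0.0163 q [ 0.11  0.15 -0.2   1.23  0.    1.59]
```

View pics/v1.png

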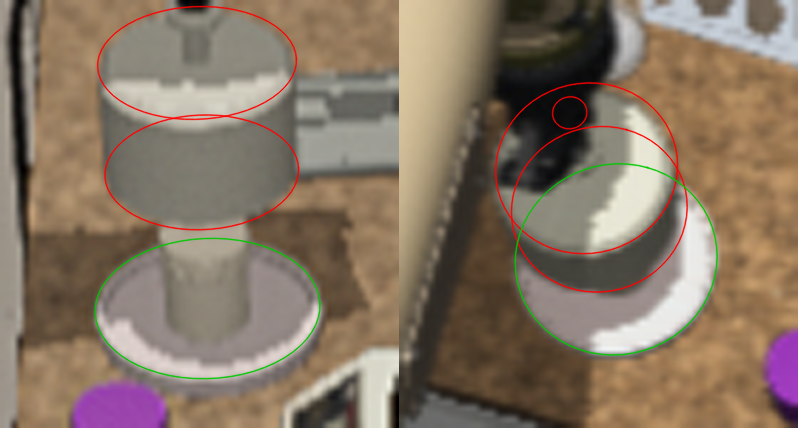

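Request:
step_arm:
  series:
    - [[0.1,-0.1,-2],0,255]
    - [[0.1,-0.1,-4],0,255]
    - [[0.1,-0.1,-6],0,255]
    - [[0.1,-0.1,-7.7],0,255]
    - [[0.1,-0.1,-7.7],0,255]

```text
clock: 16.02
tcp_pos: [0.4683, 0.131, 0.14]
orientation: [-0.003, 0.675, 0.738, -0.002]
wrist_force: [-0.5, -0.6, -0.7]
finger_gap: 0.0161
```

```bash
python3 cov.py v2.png 0.470 0.130 0.0255
```

```text
t 16.12 tcp [0.4698 0.1309 0.1416] jaw 0.088 F [-0.03  0.1  -1.3 ] gap 0.0165 q [ 0.11  0.2  -0.33  1.04  0.    1.59]
```

View pics/v2.png

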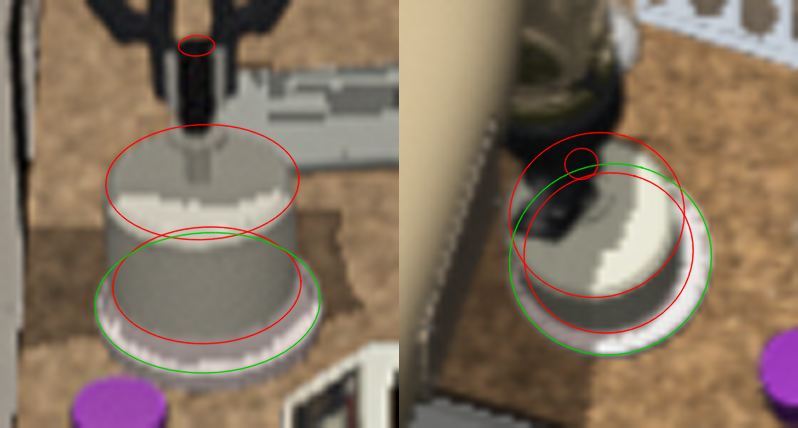

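Request:
step_arm:
  series:
    - [[0,-0.1,-0.8],0,255]
    - [[0,-0.1,-1.4],0,255]
    - [[0,-0.1,-1.8],0,255]
    - [[0,-0.1,-1.9],0,255]
    - [[0,-0.1,-1.95],0,255]

```text
clock: 16.75
tcp_pos: [0.4698, 0.1298, 0.122]
orientation: [-0.002, 0.675, 0.738, -0.0]
wrist_force: [-0.6, 1.1, -1.4]
finger_gap: 0.0162
```

```bash
python3 cov.py v3.png 0.470 0.130 0.006
```

```text
t 16.85 tcp [0.4699 0.1298 0.1221] jaw 0.088 F [ 0.91 -0.87 -1.3 ] gap 0.0162 q [ 0.1   0.21 -0.37  1.    0.    1.59]
```

View pics/v3.png

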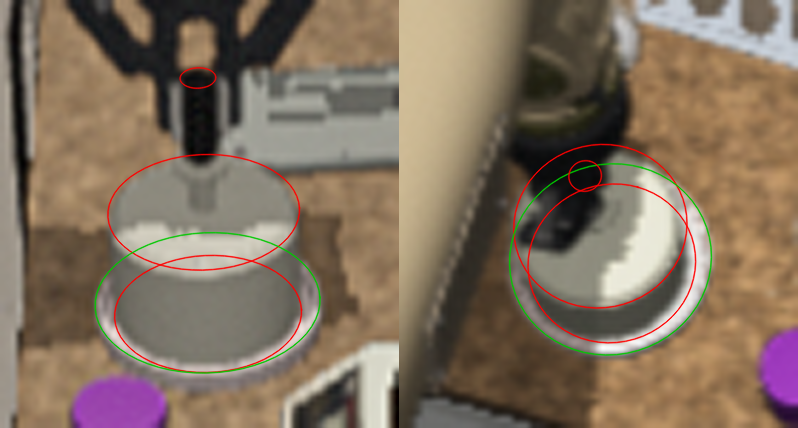

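Request:
step_arm:
  series:
    - [[0,0,-0.1],0,255]
    - [[0,0,-0.15],0,255]
    - [[0,0,-0.2],0,255]

```text
clock: 17.23
tcp_pos: [0.4702, 0.1299, 0.1217]
orientation: [-0.002, 0.675, 0.738, 0.0]
wrist_force: [-3.6, -0.4, 12.3]
finger_gap: 0.0164
```

```bash
python3 st.py
```

```text
t 17.23 tcp [0.4702 0.1299 0.1217] jaw 0.089 F [-3.63 -0.36 12.35] gap 0.0164 q [ 0.1   0.21 -0.37  0.99  0.    1.59]
```

Contact at 12 N, with rim height about 6 mm. I release, rise and check.

Request:
step_arm:
  series:
    - [[0,0,0],0,200]
    - [[0,0,0],0,100]
    - [[0,0,0],0,0]
    - [[0,0,0],0,0]
    - [[0,0,0],0,0]

```text
clock: 17.85
tcp_pos: [0.4701, 0.1299, 0.1216]
orientation: [-0.002, 0.675, 0.738, 0.0]
wrist_force: [-0.7, -0.3, 0.4]
finger_gap: 0.0851
```

Request:
step_arm:
  series:
    - [[0,0,3],0,0]
    - [[0,0,8],0,0]
    - [[0,0,13],0,0]
    - [[-4,3,13],0,0]
    - [[-9,8,13],0,0]

```text
clock: 18.48
tcp_pos: [0.3861, 0.2043, 0.2523]
orientation: [-0.001, 0.676, 0.737, 0.001]
wrist_force: [-0.6, 1.6, -0.5]
finger_gap: 0.0852
```

```bash
python3 cov.py v4.png 0.470 0.130 0.006; python3 pic.py end 270,110,150,150 170,150,150,150;  python3 pic.py end2 270,280,150,150 340,180,130,130
```

```text
t 18.57 tcp [0.3819 0.2067 0.252 ] jaw 0.094 F [ 0.4  -0.02  0.67] gap 0.0853 q [ 0.31  0.04 -0.24  1.3   0.    1.78]
t 18.68 tcp [0.3852 0.2049 0.2518] jaw 0.091 F [-0.02 -0.01  0.36] gap 0.0852 q [ 0.3   0.04 -0.24  1.29  0.    1.78]
t 18.77 tcp [0.3864 0.2039 0.2516] jaw 0.088 F [ 0.26 -0.02 -0.08] gap 0.0857 q [ 0.3   0.04 -0.24  1.29  0.    1.78]
```

View pics/v4.png

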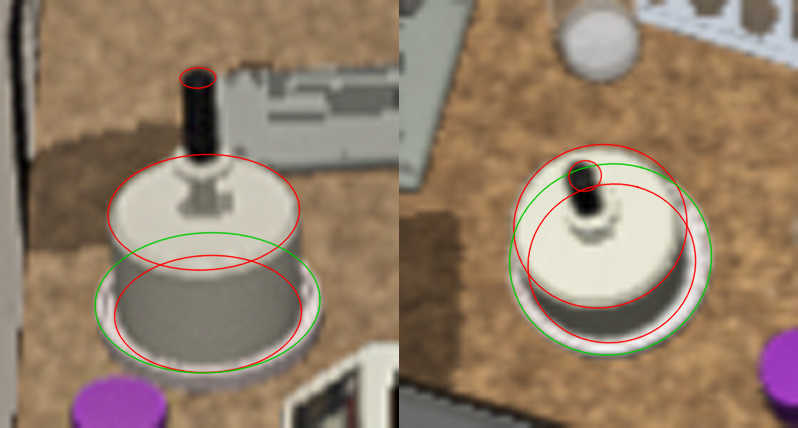

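View pics/end.png

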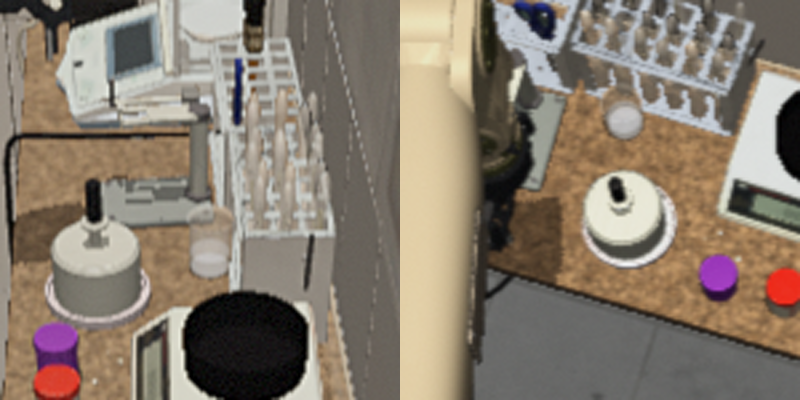

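View pics/end2.png

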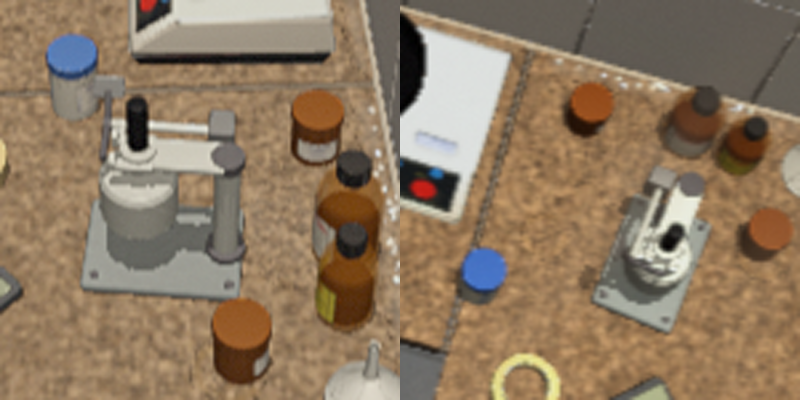

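The bell sits flat and concentric in the tray: its handle and rim match the predicted outlines to about a pixel. The small cover and the bystanders look unchanged. Handing in.

Request:
step_arm:
  series:
    - [[0,0,0],0,0]
    - [[0,0,0],0,0]

```text
clock: 19.02
tcp_pos: [0.3871, 0.2033, 0.2514]
orientation: [-0.002, 0.676, 0.737, -0.0]
wrist_force: [-0.1, -0.1, 0.2]
finger_gap: 0.0853
```

```bash
python3 -c "
from workcell import env
print(env.hand_in())"
```

```text
the job is handed in; nothing more can be done
None
```

The job is handed in at about 19 s on the robot's clock. The white short jar stands in the middle of the tray, with the wide cover set rim-down over it.

I pressed the wide hook's keeper open while the cover still hung there and confirmed it by picture. The white jar was the short one by its 57 mm height; the red and blue jars fit 72 mm. I then lifted the cover 11 mm, drew it out about 98 mm along the hook and lowered it over the jar.

**Last checks, from both cameras:**
- The cover's rim and handle match the predicted outline for flat on the tray floor and centred, to about a pixel (roughly 3 mm). The bell's top edge in the side view appeared 1–2 px lower than drawn throughout; I put that down to a rounded edge.
- Lowering ended in 12 N of contact at the expected height.
- The jar was last seen upright within about 3 mm of the tray's centre; it can't be seen under the cover.
- The small cover, its shut keeper and the bystanders in view looked unmoved by eye; I took no measurements of them. The tape and calculator were only partly in the last picture.
- The gripper is open, well clear of everything, and at rest.

No check failed.

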